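# Free the seized lock pin of a drilling jig and run its carriage to the stop

## Task

The orange T-handled lock pin of the drilling jig has seized in its bushing: do not pull it straight, but work it up by twisting the bar back and forth, a good 30 degrees to either side of square across the slideway, while pulling, until it is about 20 mm higher and clear of the carriage; leave it standing there in its bore. Then slide the blue carriage with its bracket along the slideway, fully home against the yellow end stop, and let go. Leave the hammer, oil bottle, brush tin and tape measure undisturbed where they are.

Things in the scene. Friction and masses are not known exactly. Their poses are not given: they have to be found in the camera images.
- jig: Steel drilling jig bolted to the bench: dark base plate, grey slideway, green bridge, yellow end stop. Origin at bench height under the lock pin's axis; x along the slideway towards the yellow stop (it may point left, right, away or between), z up. Base plate x = -80 to 210 mm, y = -62 to 62, 10 mm thick; rails with lips x = -75 to 190, 83 mm wide outside, top at z = 34 mm.
- jig_stop (a point): Centre of the face of the yellow end stop that the carriage's nose meets: 190 mm along x from the jig's origin, 25 mm over the bench; axes as the jig's. The stop is 15 mm thick, its top 36 mm over the bench.
- jig_bridge (a point): Centre of the pin's bore, 88 mm over the bench on the pin's axis; axes as the jig's. The green bridge spans x = -20 to 20 mm and y = -61 to 61 mm, its underside 52 mm and its top 80 mm over the bench, with small brass studs round the bore up to 85 mm.
- pin: Lock pin with orange T-bar, 0.2 kg, upright in the bridge. Origin at the centre of the T-bar, a level square bar 100 mm long (its y axis), 14 mm wide and high; 120 mm over the bench at the start, y then within 0.25 rad of the jig's y. Shaft 22 mm diameter (26 mm for 18 mm under the bar). Its foot stands 13 mm deep in the carriage's groove; 16 mm up it is clear. It stays where it is left.
- pin_end (a point): Centre of the T-bar's end face, 50 mm along y from the pin's origin. How the pin is seized: dry friction, about 60 N against a straight pull (too much) and about 0.7 N m against turning. While it is kept turning, either way, it follows an upward pull of some 20 N by about 4 mm per radian. Swing the bar to and fro, each time 25 degrees or more beyond square across the slideway, pulling all along.
- carriage: Blue carriage 180 mm long, 60 mm wide, 0.6 to 1.1 kg, held down between the rails (cannot be lifted out). Origin on its underside (10 mm up) below its locking groove; x towards the stop. It reaches from x = -50 to 130 mm; its top is 40 mm over the bench. Its groove (30 mm long) starts under the pin, within 2 mm; it travels about 60 mm to the stop, oiled: 2 to 6 N moves it.
- bracket_push (a point): Middle of the rear face (towards the pin) of the aluminium bracket upright across the carriage: a plate 8 mm thick (x), 46 mm wide (y), up to 110 mm over the bench. The point is 115 mm along x from the carriage's origin, 90 mm over the bench; axes as the carriage's. Its foot reaches 46 mm towards the pin, up to 51 mm over the bench with its bolts. Push the plate at 60 to 105 mm over the bench.
- carriage_nose (a point): Middle of the carriage's front end: 130 mm along x from its origin, 25 mm over the bench; it meets jig_stop when the carriage is home.
- oil_bottle: White oil bottle, red cap, yellow label, 56 mm diameter, 165 mm tall, upright; origin at the centre of its foot. A bystander: bottle, tin and tape measure stand in any order at three places, about 135 mm to either side of the pin and 125 mm beside the stop end of the slideway.
- brush_tin: Open aluminium tin, 68 mm diameter, 95 mm tall, with two handles standing in it up to 135 mm; origin at the centre of its foot. A bystander.
- tape_measure: Yellow and black tape measure, 68 x 36 mm, 62 mm tall; origin at the centre of its foot. A bystander.
- hammer: Hammer with a wooden handle, 260 mm long, 26 mm high, lying about 135 mm behind the pin, away from the stop, roughly across the slideway's line; origin at the centre of its underside, x towards its head (head 72 mm across). A bystander.
There are look-alikes about, which are no part of the job. Of the things like the pin, leave any that is black or purple; of the rest the larger one is meant.

How it is judged:
By the outcome, as a careful person would: the job done as asked, in the order asked, and still so for the second after the job is handed in, with the robot touching nothing.
It also fails if it takes over 54 s, if anything falls off the work surface, if the arm or the gripper's body presses on something with over 40 N, if the wrist force passes 120 N, or if a joint passes its speed limit or range.

## Robot

A 7-joint arm with a two-finger parallel gripper is mounted at the origin on the work surface. World frame = base frame: x ahead of the robot, y to its left, z up, the work surface at z = 0. Lengths are in m, angles in rad, forces in N, time in s.
With the tool pointing down it reaches from about 0.425 to 0.925 m from the base axis. Payload 6.8 kg.
Tool frame: the origin (TCP) lies at the very end of the fingers, on their centre line; the grasp point (between the pads) lies bot.grip_point_offset behind it (bot.grip_point_offset is the distance from the TCP to the grasp point, in m); z points along the fingers, y is the line along which they close (so a half turn about z gives the same grasp; the last joint's range is limited). The gripper opens to 85 mm and grips with 20 to 120 N. Pads are 22 mm wide; open, the fingers measure 114 mm over their backs; the gripper's body (76 mm by 85 mm) begins 54 mm behind the grasp point. The pads swing forward as they close: fully open they stand 13 mm farther back than shut.
Start: joints at [-1.397, 0.477, 0.022, 1.555, -0.011, 1.109, -0.083], TCP at [0.188, 0.648, 0.231] pointing down, gripper open.
Joint ranges: [-2.96, 2.96], [-0.34, 2.1], [-1.41, 1.46], [0.24, 2.44], [-1.37, 4.51], [0.17, 1.92], [-2.96, 2.96]. Speed limits (rad/s): [2.39, 2.39, 3.14, 3.14, 3.14, 3.14, 3.14].

## Interface

Orientations are given as a unit quaternion [w, x, y, z].
In Python, from station import bot, imaging gives the robot as it stands. The module is installed in compiled form; this text tells all that it offers.
- The arm moves only by the tool carry_out, never from a script. Its argument "targets" is one flat list of numbers, 5 for each row, row after row: the closure in counts, from 0 (fully open) to 255 (shut), then the shift along the world's x, y, z in mm, then the turn about the world's z in degrees. A call has 1 to 20 rows; each row shifts and turns the commanded pose from where the row before left it; what a row does not reach is not made up. A row lasts 1/10 s, in which the tool goes at most 50 mm and 8.59 degrees, less where a joint would pass 70% of its speed; a pose out of reach is approached as far as the arm can. A call is refused whole if a number of a shift passes 50 or a number of a turn 8.59, either way. A call with a gripper value outside its range is refused whole. The fingers move at their own pace and stop on an object; "newtons" is the grip in N (left out, the last holds). Time passes only in rows, so rows that do not move let the fingers close. It gives the time, the measured TCP pose, the force, the opening and the grip force at its end, in the units of the state.
- bot.get_obs(): the state, without advancing time (a new reading comes with each control period).
- imaging.read_camera(name): name is "scene" or "side" or "wrist"; returns a dict with "frame" (400x640x3 uint8, red, green, blue), "fov_y" (degrees; the focal length in pixels is half the picture's height over the tangent of half this angle, whatever the lens; pixels are square), "cx", "cy" (the principal point, pixels), "k1" (the pictures are not rectified: a ray, as slopes to the right and down, at radius r is drawn at 1 + k1 r^2 times it, then the intrinsics apply), "pose" (4x4, takes a point from camera to world coordinates); the wrist camera has in their place "tool_from_camera" (4x4, takes a point from camera to tool coordinates, whose origin is the TCP and whose axes are the flange's). Camera axes: x right, y up, looking along -z (the intrinsics and any distortion apply to the point x, -y, -z); pixel columns grow to the right and rows downward; lengths in m; the calibration is good to about 2 mm. A picture is of the moment at which its call begins: read the wrist's pose just before it. There is no depth.
- bot.hand_in(): hands the job in; it is judged then, once.
The state is a dict: "t": time; "q": joint angles; "joint_vel": joint speeds; "joint_torque": joint torques, N m; "eef_pos": TCP position; "tool_rot": TCP orientation; "contact_force": force on the tool from outside, world axes, zero at the start; "torque": the same for the moment, N m; "gripper_width": opening from 0.0 (shut) to 1.0 (fully open); "grasp_force": force on a finger pad.
Only numpy, scipy, OpenCV 4.12 (cv2) and the standard library are available. Lean on these libraries where they do the work, as an engineer would, in place of code of your own. Each camera call takes 0.05 s, during which the arm holds its last target. There are 200 camera calls.

## Working session

There is one attempt and no reset: what is moved stays moved. The work goes in short steps, Python scripts to look and compute and a tool call to move; the robot and the scene stay as the last step left them, time stands still between calls to the robot, and variables do not carry over. Pictures are saved under pics/ and viewed, at most 10 in all, crops included, and the job is handed in when it is done.

Besides the shell and the picture viewer there is one more tool, called after "Request:" by a JSON object that holds its "method" and its "body". carry_out: Moves the arm, as the interface text tells. Its arguments: {"type":"object","properties":{"targets":{"type":"array","items":{"type":"number"}},"newtons":{"type":"number"}},"required":["targets"]}

```bash
mkdir -p pics; cat > h.py <<'E'
import numpy as np, cv2
from station import bot, imaging
def cam(n):
    o=bot.get_obs(); c=imaging.read_camera(n)
    if n=="wrist":
        from scipy.spatial.transform import Rotation as R
        T=np.eye(4); q=o["tool_rot"]; T[:3,:3]=R.from_quat([q[1],q[2],q[3],q[0]]).as_matrix(); T[:3,3]=o["eef_pos"]
        c["pose"]=T@np.array(c["tool_from_camera"])
    return c
def K(c):
    f=200/np.tan(np.radians(c["fov_y"])/2)
    return np.array([[f,0,c["cx"]],[0,f,c["cy"]],[0,0,1.]]),np.array([c["k1"],0,0,0,0.])
def ray(c,u,v):
    k,d=K(c); p=cv2.undistortPoints(np.array([[[u,v]]],float),k,d)[0,0]
    P=np.array(c["pose"]); return P[:3,3],P[:3,:3]@np.array([p[0],-p[1],-1])
def onz(c,u,v,z):
    o,d=ray(c,u,v); return o+d*(z-o[2])/d[2]
def proj(c,X):
    P=np.linalg.inv(np.array(c["pose"])); k,d=K(c)
    X=np.atleast_2d(X)@P[:3,:3].T+P[:3,3]; X=X*[1,-1,-1]
    return cv2.projectPoints(X,np.zeros(3),np.zeros(3),k,d)[0][:,0]
def save(c,n): cv2.imwrite("pics/"+n,c["frame"][...,::-1])
E
python3 - <<'E'
from h import *
for n in("scene","side"):
    c=cam(n); save(c,n+"0.png"); print(n,np.round(c["pose"],3).tolist(),c["fov_y"],c["cx"],c["cy"],c["k1"])
c=cam("wrist");print(np.round(c["tool_from_camera"],3).tolist(),c["fov_y"],c["k1"])
o=bot.get_obs();print(o["t"],o["eef_pos"],o["tool_rot"],o["contact_force"],bot.grip_point_offset)
E
```

```text
scene [[0.46, -0.738, 0.495, 0.965], [0.888, 0.389, -0.245, -0.143], [-0.011, 0.552, 0.834, 0.807], [0.0, 0.0, 0.0, 1.0]] 54.4577492187191 312.95127648165385 203.08363187154882 0.030037365165425618
side [[0.915, 0.169, -0.366, 0.224], [-0.403, 0.437, -0.804, -0.664], [0.024, 0.883, 0.468, 0.524], [0.0, 0.0, 0.0, 1.0]] 48.40260894053249 323.65489076653836 191.59355001230676 0.004057587752439025
[[0.0, 0.962, 0.271, 0.069], [1.0, -0.0, -0.0, -0.001], [-0.0, 0.271, -0.962, -0.143], [0.0, 0.0, 0.0, 1.0]] 67.94270364866036 0.015768286224566917
0.15 [0.18757374 0.64792384 0.23052287] [-3.81575161e-05  1.40395754e-01  9.90095194e-01 -7.33246752e-04] [ 0.98449622 -0.42138707  0.22220631] 0.0187
```

View pics/scene0.png

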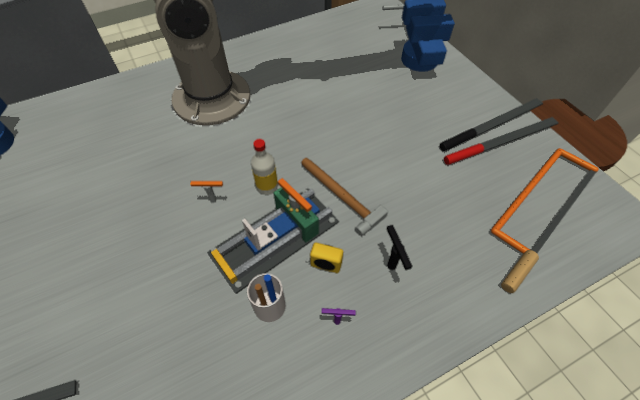

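View pics/side0.png

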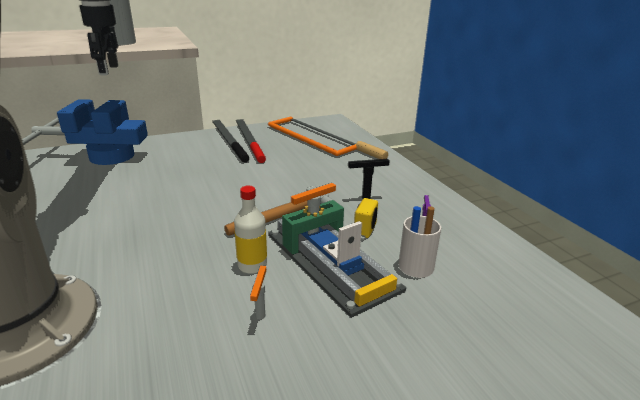

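The scene view shows four T-handled things: orange at (295,195) standing in the green bridge, small orange at (207,184), black at (399,248) and purple at (338,312). The one meant is at (295,195), because it is the larger orange one and stands in the bridge. The stop is at (223,266), the bracket at (255,235), the bottle at (264,170), the tin at (266,298), the tape at (326,257) and the hammer at (345,195).

```bash
cat > m.py <<'E'
from h import *
from scipy.optimize import least_squares
C={n:cam(n) for n in("scene","side")}
def comp(c,lo,hi,near):
    h=cv2.cvtColor(c["frame"],cv2.COLOR_RGB2HSV); m=cv2.inRange(h,lo,hi)
    n,l,s,ce=cv2.connectedComponentsWithStats(m)
    i=min((i for i in range(1,n) if s[i,4]>40),key=lambda i:np.hypot(*(ce[i]-near)))
    ys,xs=np.nonzero(l==i); return np.c_[xs,ys].astype(float),ce[i]
def tri(a,b):
    A=np.zeros((3,3));B=np.zeros(3)
    for n,p in(("scene",a),("side",b)):
        o,d=ray(C[n],*p); d=d/np.linalg.norm(d); M=np.eye(3)-np.outer(d,d);A+=M;B+=M@o
    X=np.linalg.solve(A,B); return X,[np.round(proj(C[n],X)[0]-p,1).tolist() for n,p in(("scene",a),("side",b))]
def ends(P):
    r=cv2.minAreaRect(P.astype(np.float32)); b=cv2.boxPoints(r); 
    e=sorted(range(4),key=lambda i:np.hypot(*(b[i]-b[(i+1)%4])))[:2]
    return [(b[i]+b[(i+1)%4])/2 for i in e],r
O=((5,150,90),(16,255,255)); Y=((20,150,90),(32,255,255))
P1,c1=comp(C["scene"],*O,(295,195)); P2,c2=comp(C["side"],*O,(314,194))
print("bar",c1,c2,len(P1),len(P2),tri(c1,c2))
for n,P in(("scene",P1),("side",P2)):
    e,r=ends(P); E=[onz(C[n],*x,0.123) for x in e]; d=E[0]-E[1]
    print(n,np.round(E,4).tolist(),"mid",np.round((E[0]+E[1])/2,4),np.linalg.norm(d),np.degrees(np.arctan2(d[1],d[0])))
Q1,c1=comp(C["scene"],*Y,(223,266)); Q2,c2=comp(C["side"],*Y,(376,291))
print("stop",c1,c2,tri(c1,c2))
for n,P in(("scene",Q1),("side",Q2)):
    e,r=ends(P); E=[onz(C[n],*x,0.03) for x in e]; d=E[0]-E[1]
    print(n,"mid",np.round((E[0]+E[1])/2,4),np.linalg.norm(d),np.degrees(np.arctan2(d[1],d[0])))
R=((0,180,90),(4,255,255))
c1=comp(C["scene"],*R,(260,146))[1];c2=comp(C["side"],*R,(248,193))[1];print("cap",tri(c1,c2)[0])
print("tape",onz(C["scene"],326,257,0.04),"tin",onz(C["scene"],266,285,0.095),"hammerhead",onz(C["scene"],371,221,0.02))
f=C["scene"]["frame"][140:300,180:360,::-1]; f2=C["side"]["frame"][160:320,220:400,::-1]
cv2.imwrite("pics/crop1.png",cv2.resize(np.hstack([f[:,:180],f2]),None,fx=2.2,fy=2.2,interpolation=cv2.INTER_CUBIC))
E
python3 m.py
```

```text
bar [294.45454545 194.14545455] [299.0246238  200.66757866] 275 731 (array([0.49792197, 0.04365173, 0.09732246]), [[0.5, -2.1], [2.0, 1.6]])
scene [[0.4689, 0.0208, 0.123], [0.5687, 0.0458, 0.123]] mid [0.5188 0.0333 0.123 ] 0.10284125223632093 -165.91785090357502
side [[0.5686, 0.0387, 0.123], [0.4041, -0.0159, 0.123]] mid [0.4863 0.0114 0.123 ] 0.173321110518581 18.34815636840806
stop [224.         265.61648746] [375.09219858 289.66382979] (array([ 0.55392554, -0.16068912,  0.02185182]), [[-0.1, 0.3], [-0.3, -0.2]])
scene mid [ 0.5566 -0.1601  0.03  ] 0.09230084916790134 -169.98647467106142
side mid [ 0.5507 -0.1691  0.03  ] 0.09397488460221617 10.276189310927792
cap [0.38455239 0.01263762 0.15871903]
tape [0.64673396 0.04314723 0.04      ] tin [ 0.6678354  -0.10088609  0.095     ] hammerhead [0.60576319 0.1859612  0.02      ]
```

View pics/crop1.png

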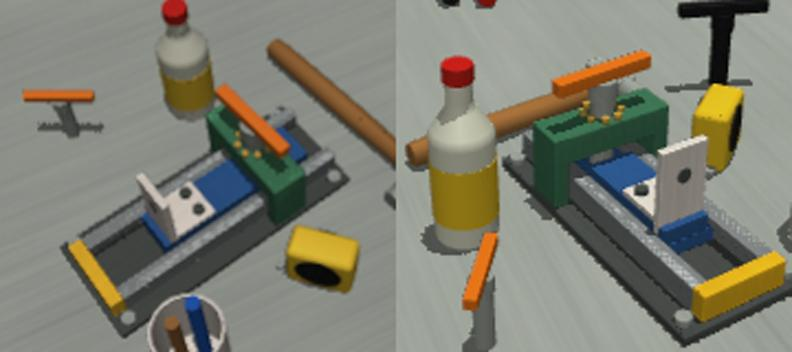

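The crop confirms it: the larger orange T stands in the green bridge, and the stop, bracket and bystanders are where I noted. The bar's mid is about (0.519, 0.033) at 14°, and the jig's x axis points to about -79.7°. Next I move above the pin.

Request:
{"method": "carry_out", "body": {"targets": [0,23.6,-44,0,2.1,0,23.6,-44,0,2.1,0,23.6,-44,0,2.1,0,23.6,-44,0,2.1,0,23.6,-44,0,2.1,0,23.6,-44,0,2.1,0,23.6,-44,0,2.1,0,23.6,-44,0,2.1,0,23.6,-44,0,2.1,0,23.6,-44,0,2.1,0,23.6,-44,0,2.1,0,23.6,-44,0,2.1,0,23.6,-44,0,2.1,0,23.6,-44,0,2.7,0,0,0,0,0,0,0,0,0,0], "newtons": 120}}

```text
t: 1.85
eef_pos: [0.5182, 0.0312, 0.2312]
tool_rot: [-0.0, -0.119, 0.993, -0.0]
contact_force: [0.1, 0.3, -0.4]
gripper_width: 0.999
grasp_force: 0.0
```

```bash
cat > w.py <<'E'
import sys
from h import *
o=bot.get_obs();c=cam("wrist");save(c,sys.argv[1])
h=cv2.cvtColor(c["frame"],cv2.COLOR_RGB2HSV); m=cv2.inRange(h,(5,150,90),(16,255,255))
n,l,s,ce=cv2.connectedComponentsWithStats(m)
z=float(sys.argv[2])
for i in range(1,n):
    if s[i,4]<300: continue
    r=cv2.minAreaRect(np.argwhere(l==i)[:,::-1].astype(np.float32)); b=cv2.boxPoints(r)
    k=sorted(range(4),key=lambda i:np.hypot(*(b[i]-b[(i+1)%4])))[:2]
    E=[onz(c,*((b[j]+b[(j+1)%4])/2),z) for j in k]; d=E[0]-E[1]
    print(ce[i],s[i,4],"ends",np.round(E,4).tolist(),"mid",np.round((E[0]+E[1])/2,4),"L",np.linalg.norm(d),np.degrees(np.arctan2(d[1],d[0])))
from scipy.spatial.transform import Rotation as R
q=o["tool_rot"];M=R.from_quat([q[1],q[2],q[3],q[0]]).as_matrix()
print(o["t"],o["eef_pos"],"y ang",np.degrees(np.arctan2(M[1,1],M[0,1])),M[:,2],o["contact_force"],np.round(o["q"],2))
E
python3 w.py w1.png 0.127
```

```text
[432.40912957 149.05528778] 3527 ends [[0.3894, 0.0954, 0.127], [0.5441, 0.1341, 0.127]] mid [0.4668 0.1147 0.127 ] L 0.15946010713117031 -165.9325443722364
[321.73269115 192.24683925] 1661 ends [[0.4699, 0.022, 0.127], [0.5656, 0.0456, 0.127]] mid [0.5177 0.0338 0.127 ] L 0.09851409323186618 -166.1476034470207
1.85 [0.51823604 0.03118792 0.23119555] y ang 103.64952300112463 [-2.75491166e-04 -1.15641683e-04 -9.99999955e-01] [ 0.11910103  0.33734898 -0.41807677] [-0.46  0.22  0.32  1.94 -0.08  0.99  1.71]
```

View pics/w1.png

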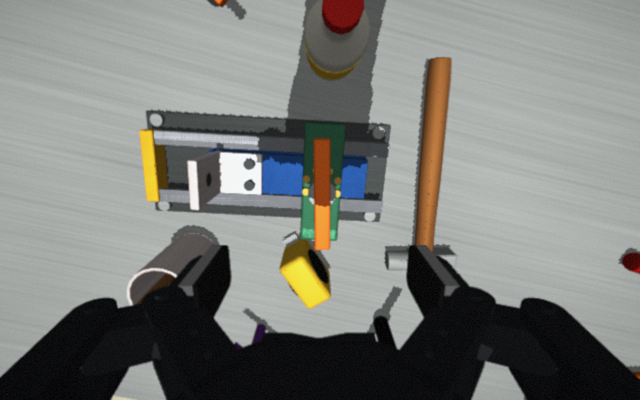

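The wrist view shows the bar at (322,192), with bottle, tape, tin and hammer clear of the gripper. The bar lies under the tool and is aligned to 0.2°. I descend so that the fingertips hold only the bar, above the 26 mm collar, and then close.

Request:
{"method": "carry_out", "body": {"targets": [0,0,2.5,-40,0,0,0,0,-40,0,60,0,0,-25,0,120,0,0,-11,0,255,0,0,0,0,255,0,0,0,0,255,0,0,0,0,255,0,0,0,0,255,0,0,0,0,255,0,0,0,0], "newtons": 120}}

```text
t: 2.9
eef_pos: [0.5195, 0.0348, 0.1173]
tool_rot: [0.002, -0.12, 0.993, 0.0]
contact_force: [-1.5, -1.8, 5.5]
gripper_width: 0.117
grasp_force: 117.9
```

```bash
python3 w.py w2.png 0.127; python3 -c "
from h import *
o=bot.get_obs();print(o['torque'],o['contact_force'],o['grasp_force'],o['gripper_width'])"
```

```text
[480.74756698 156.51784212] 8323 ends [[0.5274, 0.1098, 0.127], [0.4021, 0.0795, 0.127]] mid [0.4648 0.0946 0.127 ] L 0.12886514860225082 13.596908210137522
[318.1624452  227.27252801] 4106 ends [[0.469, 0.0216, 0.127], [0.5653, 0.0453, 0.127]] mid [0.5171 0.0335 0.127 ] L 0.0992504480031737 -166.17480459528383
2.9 [0.51947364 0.03478141 0.11728965] y ang 103.83174525618088 [ 3.32324053e-03  7.17268052e-04 -9.99994221e-01] [-1.47985693 -1.84095837  5.52157809] [-0.42  0.38  0.29  2.04 -0.16  0.74  1.78]
[-0.27359167  0.25894023  0.0425565 ] [-0.70740502 -1.58685097  6.56206248] 117.88976669311523 0.1192384572645461
```

View pics/w2.png

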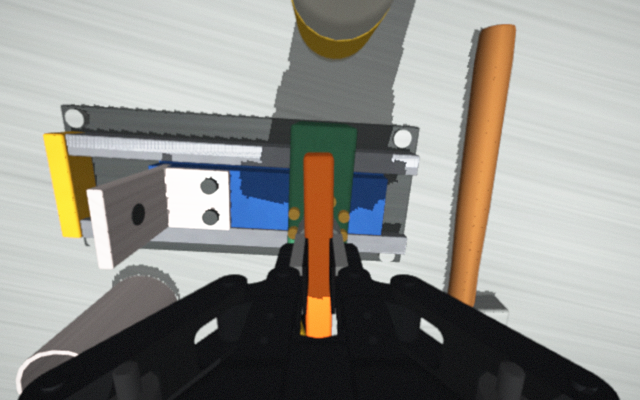

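The bar (319,240) is held between the fingertips with 118 N of grip. First I swing to the + side while building up the pull.

Request:
{"method": "carry_out", "body": {"targets": [255,0,0,2,7.6,255,0,0,2.5,7.6,255,0,0,2.5,7.6,255,0,0,2,7.6,255,0,0,0.5,-8.5,255,0,0,0.5,-8.5,255,0,0,0.5,-8.5,255,0,0,0.5,-8.5]}}

```text
t: 3.75
eef_pos: [0.5189, 0.0347, 0.1275]
tool_rot: [0.001, -0.086, 0.996, 0.0]
contact_force: [1.3, -2.4, -3.2]
gripper_width: 0.115
grasp_force: 122.9
```

```bash
python3 w.py w3.png 0.13; python3 -c "
from h import *
o=bot.get_obs();print(o['torque'],o['contact_force'],o['grasp_force'],o['gripper_width'])"
```

```text
[472.6214503  147.87043611] 7888 ends [[0.4013, 0.0821, 0.13], [0.5288, 0.1159, 0.13]] mid [0.465 0.099 0.13 ] L 0.13182595572431655 -165.16735965401105
[318.18540249 231.23961511] 4261 ends [[0.4682, 0.0251, 0.13], [0.5716, 0.0431, 0.13]] mid [0.5199 0.0341 0.13  ] L 0.10502772010479575 -170.1229214769408
3.75 [0.51894867 0.03466356 0.12748669] y ang 99.88356234260027 [ 2.40102498e-03  3.19203812e-04 -9.99997067e-01] [ 1.27105384 -2.37255076 -3.23168201] [-0.44  0.36  0.3   2.04 -0.16  0.76  1.71]
[-0.46428154 -0.13751554 -0.45945841] [ 2.09690517 -2.75666289 -1.91141597] 122.98493705224246 0.11699011644301868
```

```bash
python3 - <<'E'
from h import *
a=cv2.imread("pics/side0.png")[160:300,230:420]
c=cam("side");save(c,"side1.png");b=c["frame"][160:300,230:420,::-1]
cv2.imwrite("pics/cmp1.png",cv2.resize(np.hstack([a,b]),None,fx=2.1,fy=2.1,interpolation=cv2.INTER_CUBIC))
E
```

```text
(no output)
```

View pics/cmp1.png

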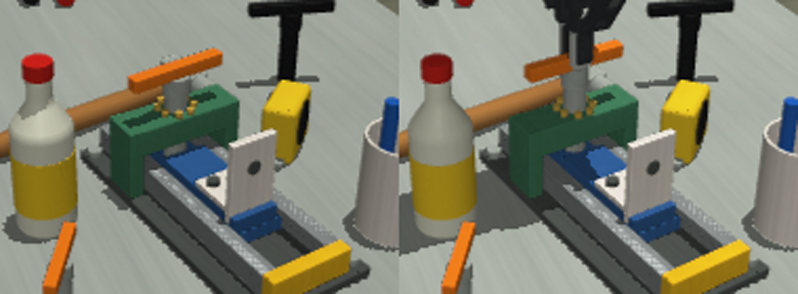

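The bar rose with the tool by about 10 mm: its left end went from row 83 to 72 in the crop, and the bridge stayed put. Now I continue with full swings to both sides and a gentle lift.

Request:
{"method": "carry_out", "body": {"targets": [255,0,0,0.5,-8.5,255,0,0,0.5,-8.5,255,0,0,0.5,-8.5,255,0,0,0.5,-8.5,255,0,0,0.2,-2,255,0,0,0.5,8.5,255,0,0,0.5,8.5,255,0,0,0.5,8.5,255,0,0,0.5,8.5,255,0,0,0.5,8.5,255,0,0,0.5,8.5,255,0,0,0.5,8.5,255,0,0,0.5,8.5,255,0,0,0.2,4]}}

```text
t: 5.25
eef_pos: [0.5186, 0.035, 0.1335]
tool_rot: [0.001, -0.397, 0.918, -0.0]
contact_force: [0.4, 0.1, -1.2]
gripper_width: 0.115
grasp_force: 123.6
```

```bash
python3 w.py w4.png 0.143; python3 -c "
from h import *
o=bot.get_obs();print(o['torque'],o['contact_force'],o['grasp_force'],o['gripper_width'])"
```

```text
[473.57950192 214.83908046] 4176 ends [[0.4149, 0.0592, 0.143], [0.4899, 0.0787, 0.143]] mid [0.4524 0.0689 0.143 ] L 0.07753609919107342 -165.4496770549252
[318.70997113 235.8512103 ] 4503 ends [[0.4824, -0.0036, 0.143], [0.5507, 0.0692, 0.143]] mid [0.5166 0.0328 0.143 ] L 0.09981009571564381 -133.16917623180834
5.25 [0.51858043 0.03496033 0.1335195 ] y ang 136.7855172000699 [ 1.46098359e-03  4.81533731e-04 -9.99998817e-01] [ 0.43926909  0.09738504 -1.19580389] [-0.32  0.35  0.16  2.03 -0.08  0.77  2.27]
[ 0.10429234 -0.18892188  0.23980459] [-0.18273855 -0.35937877 -1.56878135] 123.69236898841336 0.11467213536457362
```

Request:
{"method": "carry_out", "body": {"targets": [255,0,0,0.4,-8.5,255,0,0,0.4,-8.5,255,0,0,0.4,-8.5,255,0,0,0.4,-8.5,255,0,0,0.4,-8.5,255,0,0,0.4,-8.5,255,0,0,0.4,-8.5,255,0,0,0.4,-8.5,255,0,0,0.2,-4,255,0,0,0.3,8.5,255,0,0,0.3,8.5,255,0,0,0.3,8.5,255,0,0,0.3,8.5,255,0,0,0,2,255,0,0,0,0]}}

```text
t: 6.8
eef_pos: [0.5186, 0.0348, 0.1379]
tool_rot: [0.001, -0.09, 0.996, 0.0]
contact_force: [1.6, 0.7, -0.9]
gripper_width: 0.115
grasp_force: 123.4
```

```bash
python3 w.py w5.png 0.147; python3 - <<'E'
from h import *
a=cv2.imread("pics/side0.png")[160:300,230:420]
c=cam("side");save(c,"side2.png");b=c["frame"][160:300,230:420,::-1]
cv2.imwrite("pics/cmp2.png",cv2.resize(np.hstack([a,b]),None,fx=2.1,fy=2.1,interpolation=cv2.INTER_CUBIC))
E
```

```text
[466.47956631 148.93341674] 7194 ends [[0.4053, 0.0771, 0.147], [0.5223, 0.1055, 0.147]] mid [0.4638 0.0913 0.147 ] L 0.12036926490332311 -166.3624226755416
[318.70523668 233.07454836] 4373 ends [[0.467, 0.0251, 0.147], [0.5655, 0.0431, 0.147]] mid [0.5162 0.0341 0.147 ] L 0.10005668101214842 -169.6191611176572
6.8 [0.51864429 0.03476127 0.13789855] y ang 100.33559108737042 [ 1.44793737e-03  3.73806109e-04 -9.99998882e-01] [ 1.63304517  0.71974775 -0.86768546] [-0.44  0.35  0.3   2.03 -0.14  0.78  1.7 ]
```

View pics/cmp2.png

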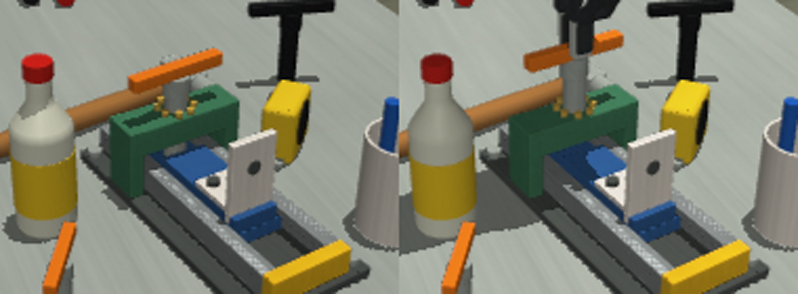

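The right half shows the bar well above its first height, at rows 35-65. Now I measure the rise in numbers.

```bash
python3 - <<'E'
from h import *
c=cam("side"); s=cam("scene")
def line(f,x0,x1,y0,y1):
    m=cv2.inRange(cv2.cvtColor(f,cv2.COLOR_RGB2HSV),(5,185,80),(14,255,255))[y0:y1,x0:x1]
    ys,xs=np.nonzero(m); return xs.min()+x0,xs.max()+x0,ys[xs<xs.min()+4].mean()+y0,ys[xs>xs.max()-4].mean()+y0
f0=cv2.imread("pics/side0.png")[...,::-1]; f1=c["frame"]
print("side0",line(f0,285,345,170,205),"now",line(f1,285,345,165,205))
for t,a,z in(("0",13.9,.120),("10",10.1,.130),("16",10.1,.136),("20",10.1,.140)):
    d=np.array([np.cos(np.radians(a)),np.sin(np.radians(a)),0])*.05; p=np.array([.5175,.0336,z])
    print(t,np.round(proj(c,[p-d,p+d]),1).tolist())
E
```

```text
side0 (np.int64(292), np.int64(335), np.float64(199.62857142857143), np.float64(187.0)) now (np.int64(290), np.int64(335), np.float64(189.22222222222223), np.float64(178.23333333333332))
0 [[290.8, 199.8], [332.6, 185.8]]
10 [[289.8, 194.4], [333.8, 181.9]]
16 [[289.7, 191.5], [333.9, 179.2]]
20 [[289.7, 189.6], [333.9, 177.3]]
```

The bar is about 20 mm higher and square across the slideway. I let go, rise, and move over the foot of the bracket with the fingers shut.

Request:
{"method": "carry_out", "body": {"targets": [0,0,0,0,0,0,0,0,0,0,0,0,0,0,0,0,0,0,0,0,0,0,0,30,0,0,0,0,40,0,255,6,-34,0,0,255,6,-34,0,0,255,0,0,0,0,255,0,0,0,0,255,0,0,0,0], "newtons": 40}}

```text
t: 8.1
eef_pos: [0.5299, -0.032, 0.2071]
tool_rot: [-0.0, -0.09, 0.996, 0.0]
contact_force: [1.1, 0.2, 0.8]
gripper_width: 0.144
grasp_force: 0.0
```

```bash
cat > s.py <<'E'
from h import *
o=bot.get_obs(); s=cam("scene"); a=np.radians(10.2); ex=np.array([np.sin(a),-np.cos(a),0]); ey=np.array([np.cos(a),np.sin(a),0])
p=o["eef_pos"]-np.array([.5176,.0337,0]); print("tool in jig",p@ex,p@ey,p[2],o["contact_force"],o["gripper_width"],o["t"])
import sys
c=cam(sys.argv[1]); x0,y0,x1,y1=map(int,sys.argv[3:7]); k=min(800/(x1-x0),600/(y1-y0))
cv2.imwrite("pics/"+sys.argv[2],cv2.resize(np.ascontiguousarray(c["frame"][y0:y1,x0:x1,::-1]),None,fx=k,fy=k,interpolation=cv2.INTER_CUBIC))
E
python3 s.py wrist w6.png 0 0 640 400
```

```text
tool in jig 0.06687636129800632 0.00044714475631500315 0.2070755302770335 [1.08034905 0.18464028 0.84371245] 0.14373927130714717 8.1
```

View pics/w6.png

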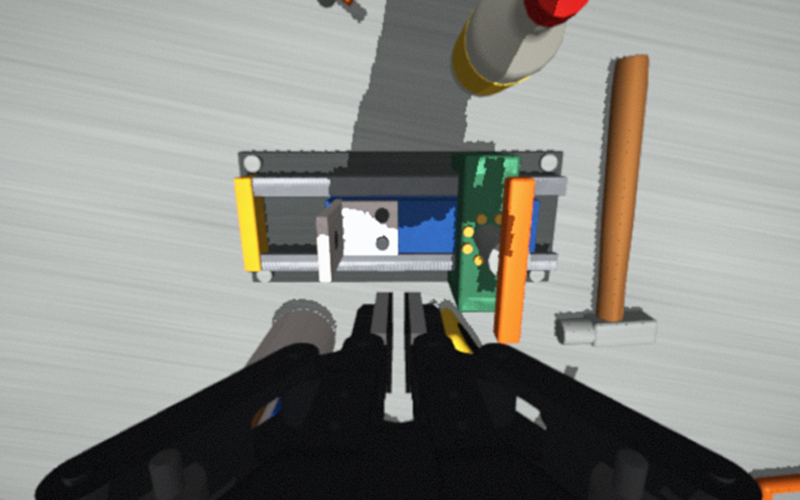

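The fingers are shut between bridge and bracket (335,240), and the pin stands free at (515,260). I turn the tool by 90° so the wide linkages stay clear of the bar, and then descend.

Request:
{"method": "carry_out", "body": {"targets": [255,0,0,0,-8.2,255,0,0,0,-8.2,255,0,0,0,-8.2,255,0,0,0,-8.2,255,0,0,0,-8.2,255,0,0,0,-8.2,255,0,0,0,-8.2,255,0,0,0,-8.2,255,0,0,0,-8.2,255,0,0,0,-8.2,255,0,0,-20,-8.2,255,1,-3,-35,0,255,0,0,-35,0,255,0,0,-25,0,255,0,0,-10,0,255,0,0,0,0]}}

```text
t: 9.8
eef_pos: [0.5303, -0.0355, 0.0813]
tool_rot: [-0.001, 0.642, 0.767, -0.001]
contact_force: [-0.1, 0.7, 0.3]
gripper_width: -0.004
grasp_force: 0.0
```

```bash
python3 s.py side s3.png 200 120 440 310
```

```text
tool in jig 0.07036354436101025 0.00026803013140778065 0.08130883369251701 [-0.06152308  0.73624404  0.34171568] -0.004401479324623106 9.8
```

View pics/s3.png

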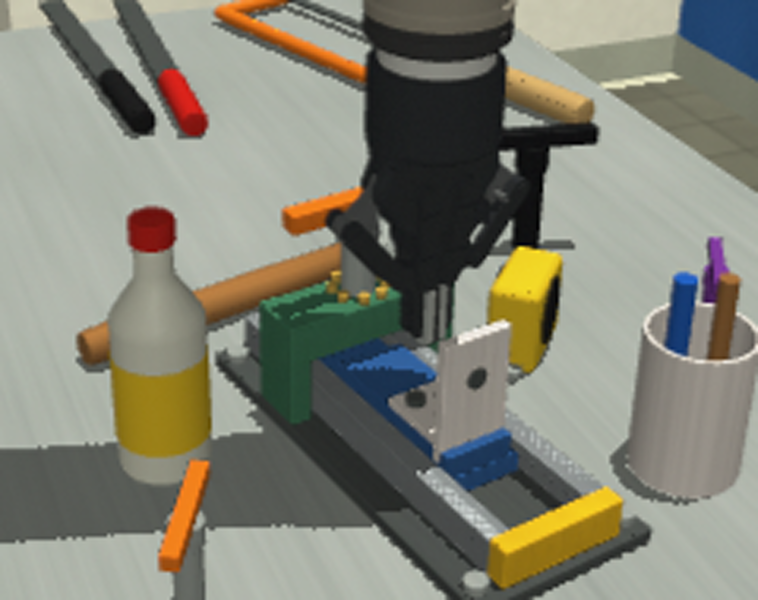

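The fingers stand behind the bracket plate (470,390), clear of the pin and bridge. I push along the slideway.

Request:
{"method": "carry_out", "body": {"targets": [255,0.9,-4.9,0,0,255,0.9,-4.9,0,0,255,0.9,-4.9,0,0,255,0.9,-4.9,0,0,255,0.9,-4.9,0,0,255,0.9,-4.9,0,0,255,0.9,-4.9,0,0,255,0.9,-4.9,0,0,255,0.9,-4.9,0,0,255,0.9,-4.9,0,0,255,0.9,-4.9,0,0,255,0.9,-4.9,0,0,255,0.9,-4.9,0,0,255,0.9,-4.9,0,0,255,0.9,-4.9,0,0,255,0.9,-4.9,0,0]}}

```text
t: 11.5
eef_pos: [0.5455, -0.1149, 0.0823]
tool_rot: [-0.0, 0.642, 0.766, 0.0]
contact_force: [-0.7, 2.3, 1.6]
gripper_width: -0.003
grasp_force: 1.4
```

Request:
{"method": "carry_out", "body": {"targets": [255,0.5,-3,0,0,255,0.5,-3,0,0,255,0.5,-3,0,0,255,0.5,-3,0,0]}}

```text
t: 11.9
eef_pos: [0.5476, -0.1266, 0.0823]
tool_rot: [-0.0, 0.642, 0.766, 0.0]
contact_force: [0.0, 2.7, 1.6]
gripper_width: -0.002
grasp_force: 1.4
```

```bash
python3 s.py side s4.png 200 120 440 310
```

```text
tool in jig 0.16307784836283978 0.0010942031900581406 0.08231090149848973 [0.03708128 2.69232054 1.56146076] -0.0015083515073797862 11.9
```

Still only about 2.7 N, so it is sliding. I go on until the force jumps.

Request:
{"method": "carry_out", "body": {"targets": [255,0.5,-3,0,0,255,0.5,-3,0,0,255,0,0,0,0]}}

```text
t: 12.3
eef_pos: [0.5478, -0.1279, 0.0823]
tool_rot: [-0.003, 0.641, 0.767, 0.002]
contact_force: [-5.4, 14.3, 11.7]
gripper_width: -0.0
grasp_force: 7.5
```

Request:
{"method": "carry_out", "body": {"targets": [255,0.4,-2,0,0,255,0.4,-2,0,0,255,0,0,0,0]}}

```text
t: 12.6
eef_pos: [0.5478, -0.1279, 0.0823]
tool_rot: [-0.006, 0.64, 0.768, 0.003]
contact_force: [-9.3, 22.5, 20.2]
gripper_width: 0.003
grasp_force: 12.6
```

```bash
python3 s.py side s4.png 240 160 400 310
```

```text
tool in jig 0.16443606310834913 0.0010995742714642182 0.08231275482177056 [-9.29599016 22.51652122 20.18773216] 0.0033213639258315142 12.6
```

View pics/s4.png

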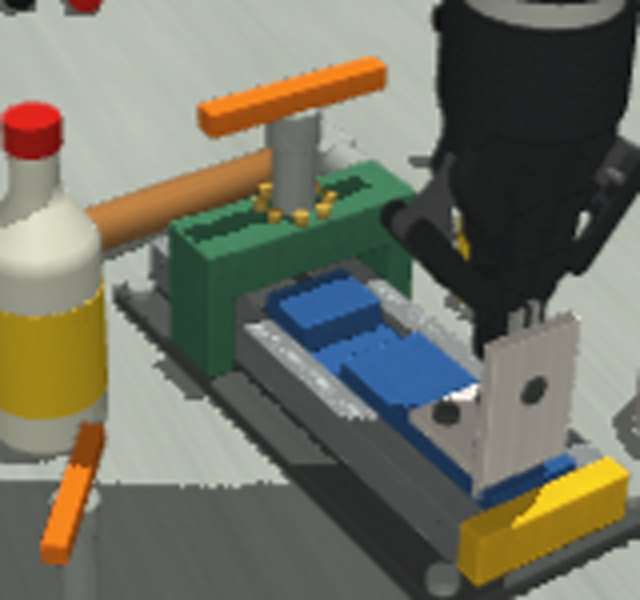

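The carriage is home: the tool stalled at x = 164 mm, the force jumped, and the nose meets the yellow stop at (540,500). The pin stands raised. I back off, lift clear and check.

Request:
{"method": "carry_out", "body": {"targets": [255,-0.9,5,0,0,255,-0.9,5,0,0,255,-1.8,10,0,0,255,0,0,20,0,255,0,0,40,0,255,0,0,50,0,255,0,0,40,0,255,0,0,0,0,255,0,0,0,0]}}

```text
t: 13.6
eef_pos: [0.5461, -0.1168, 0.2329]
tool_rot: [0.001, 0.643, 0.766, 0.001]
contact_force: [-1.2, 1.0, -0.2]
gripper_width: 0.001
grasp_force: 0.0
```

```bash
sed -i 's/len(P2),tri(c1,c2))/len(P2))/' m.py; python3 m.py; python3 s.py side s5.png 200 120 440 310
```

```text
bar [294.30201342 188.98993289] [312.32273839 183.67481663] 298 409
scene [[0.4518, 0.028, 0.123], [0.5568, 0.0492, 0.123]] mid [0.5043 0.0386 0.123 ] 0.10709384802339356 -168.59448819624836
side [[0.5846, 0.0725, 0.123], [0.4785, 0.0533, 0.123]] mid [0.5315 0.0629 0.123 ] 0.10787181631554196 10.248244270772961
stop [223.89007092 265.5070922 ] [375.0878187  289.76770538] (array([ 0.55369074, -0.16088704,  0.021928  ]), [[-0.1, 0.3], [-0.4, -0.2]])
scene mid [ 0.5559 -0.1602  0.03  ] 0.09378068138737906 -169.733735973228
side mid [ 0.5502 -0.1696  0.03  ] 0.09441921652830539 9.90126464380264
cap [0.38536063 0.01268065 0.15765459]
tape [0.64673396 0.04314723 0.04      ] tin [ 0.6678354  -0.10088609  0.095     ] hammerhead [0.60576319 0.1859612  0.02      ]
tool in jig 0.15255094855455645 0.00022304755806283876 0.23106715389229518 [-0.53535656  0.40674664  0.26930618] -0.0003097292306977496 13.7
```

View pics/s5.png

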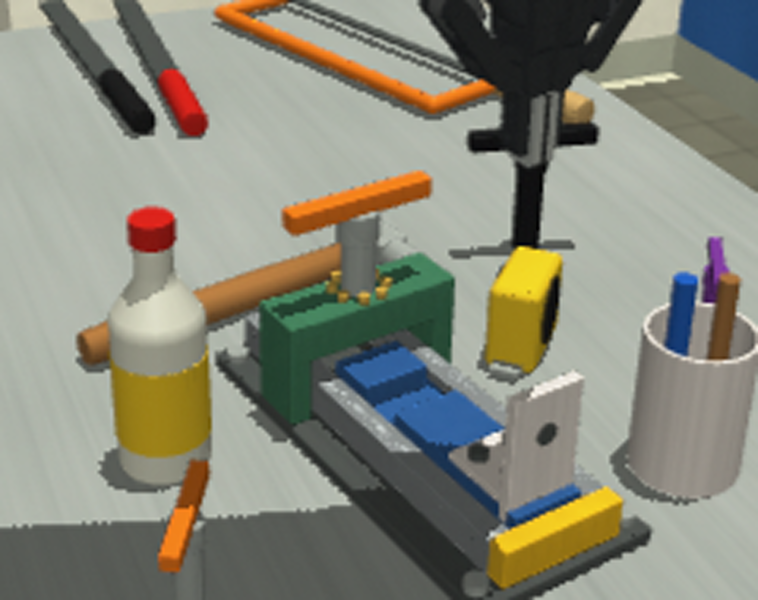

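The carriage is against the stop, the pin stands up in its bore, and the bystanders are where they were. I hand in.

```bash
python3 -c "
from station import bot
print(bot.hand_in())"
```

```text
the job is handed in; nothing more can be done
None
```

Handed in at about 14 s with no verdict shown: the pin was twisted up about 20 mm and left standing, the carriage is home against the yellow stop, and the bystanders look undisturbed; I viewed 11 pictures, one over the limit of 10.

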